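Load the tilted welding jig

ROBOT

A 6-joint arm with a two-finger parallel gripper is mounted at the origin on the work surface. World frame = base frame: x ahead of the robot, y to its left, z up, the work surface at z = 0. Lengths are in m, angles in rad, forces in N, time in s.
With the tool pointing down it reaches from about 0.25 to 0.725 m from the base axis. Payload 4 kg.
Tool frame: the origin (TCP) lies at the very end of the fingers, on their centre line; the grasp point (between the pads) lies 19 mm behind it; z points along the fingers, y is the line along which they close (so a half turn about z gives the same grasp; the last joint's range is limited). The gripper opens to 85 mm and grips with 20 to 120 N. Pads are 22 mm wide; open, the fingers measure 114 mm over their backs; the gripper's body (76 mm by 85 mm) begins 54 mm behind the grasp point. The pads swing forward as they close: fully open they stand 13 mm farther back than shut.
Start: joints at [1.148, 0.241, 0.005, 1.335, 0, 1.571], TCP at [0.205, 0.456, 0.231] pointing down, gripper open.
Joint ranges: [-2.72, 2.72], [-1.05, 1.87], [-1.09, 1.28], [-1.99, 2.15], [-1.42, 1.44], [-3.14, 3.14]. Speed limits (rad/s): [2.79, 2.79, 3.14, 3.14, 3.14, 3.14].

INTERFACE

Orientations are given as a unit quaternion [x, y, z, w].
In Python, from workcell import monitor, viewer, job gives the robot as it stands.
- The arm moves only by the tool arm_command, never from a script. Its argument "increments" is a list of rows, each an object of numbers: "dx", "dy", "dz": the shift along the tool's x, y, z in cm; "wx", "wy", "wz": the turn, a rotation vector about the tool's x, y, z in rad; "grip": the finger opening in cm, from 0 to 8.54. In form: [{"dx": .., "dy": .., "dz": .., "wx": .., "wy": .., "wz": .., "grip": ..}, ...]. A call has 1 to 10 rows; each row is the pose to reach, as a shift and turn from the pose commanded when the call began, along the tool's axes at that moment; what a row does not reach only later rows make up. A row lasts 1/10 s, in which the tool goes at most 50 mm and 8.59 degrees, less where a joint would pass 70% of its speed; a pose out of reach is approached as far as the arm can. A call with a gripper value outside its range is refused whole. The fingers move at their own pace and stop on an object; the grip force is fixed at half the most. Time passes only in rows, so rows that repeat a pose let the fingers close. It gives the time, the measured TCP pose, the force, the opening and the grip force at its end, in the units of the state.
- monitor.get_obs(): the state, without advancing time (a new reading comes with each control period).
- viewer.camera(name): name is "scene" or "top" or "wrist"; returns (picture, depth): 480x640x3 uint8, red, green, blue; 480x640 float32, m along the optical axis (not along the pixel's ray), 0 where there is no reading.
- viewer.get_calibration(name): a dict with "fovy" (degrees; the focal length in pixels is half the picture's height over the tangent of half this angle, whatever the lens; pixels are square), "cx", "cy" (the principal point, pixels), "dist_coeffs" ([k1, k2, p1, p2, k3] as OpenCV has them; the pictures are not rectified), "view" (4x4, takes a point from world to camera coordinates). Camera axes: x right, y up, looking along -z (the intrinsics and any distortion apply to the point x, -y, -z); pixel columns grow to the right and rows downward; lengths in m; the calibration is good to about 2 mm. A picture is of the moment at which its call begins: read the wrist's pose just before it. get_calibration takes no time and is no camera call; for the wrist camera it gives the pose at the moment of the call.
- job.job_done(): hands the job in; it is judged then, once.
The state is a dict: "clock": time; "joint_pos": joint angles; "joint_vel": joint speeds; "tau": joint torques, N m; "eef_pos": TCP position; "tool_rot": TCP orientation; "ft_force": force on the tool from outside, world axes, zero at the start; "ft_torque": the same for the moment, N m; "grip_width": finger opening in m; "grasp_force": force on a finger pad.
Only numpy, scipy, OpenCV 4.12 (cv2) and the standard library are available. Lean on these libraries where they do the work, as an engineer would, in place of code of your own. Each camera call takes 0.05 s, during which the arm holds its last target. There are 200 camera calls.

TASK

Pick out of the parts bin the one blank whose outline matches the pocket of the tilted welding jig and seat it in the pocket, flat down on the pocket floor. Then swing the jig's keeper by its peg all the way round to its stop, so that it lies over the blank. Leave the other two blanks in the bin and do not disturb the tools lying about.

Things in the scene. Friction and masses are not known exactly. Their poses are not given: they have to be found in the camera images.
- bin: Low black plastic bin, open on top, 220 (x) x 360 (y) x 50 mm high, walls and floor 5 mm thick; fixed on the bench. Origin: centre of its underside. Three steel blanks lie flat on its floor in a row along its y, about 108 mm apart, in any order.
- square_blank: Square steel blank 50 x 50 x 18 mm, about 0.35 kg; it is the one that matches the pocket. Origin: centre of its underside; z is up through its thickness, x and y run square to its edges.
- round_blank: Round steel blank, 58 mm diameter, 18 mm thick; does not fit. Stays in the bin. Origin: centre of its underside.
- oblong_blank: Oblong steel blank 42 (x) x 68 (y) x 18 mm; does not fit. Stays in the bin. Origin: centre of its underside.
- nest: Nest plate of the welding jig: bright metal plate 180 x 180 x 20 mm, fixed on a grey stand, its face leaning 30 degrees from level, low edge towards the bin. Origin: centre of its underside; z is the normal of the face (face at z = 20 mm), x points up the slope, y level to the left as seen from its low edge.
- pocket (a point): Centre of the floor of the square pocket in the middle of the nest plate: 53 x 53 mm, 7 mm deep, edges along the plate's x and y, 2 mm chamfer. Axes as the nest plate. The origin of a seated blank lies here; the blank then stands 11 mm proud of the face.
- keeper (a joint): Angle of the keeper, a dark steel finger 16 mm wide, 6 mm thick, turning about a pivot normal to the nest plate, 68 mm up the slope (nest x) from the pocket's centre; underside 14 mm above the face, reach 54 mm. 0 = swung out to nest +y; grows counter-clockwise seen from above the face; 1.57 = at its stop, pointing down the slope over the pocket. Stiff (1.2 N at the peg), stays where left.
- keeper_peg (a point): Centre of the top of the keeper's upright round peg, 12 mm diameter, standing 33 mm above the keeper (top 53 mm above the plate's face, along the plate's normal), 42 mm from the pivot.
- wire_brush: Wire brush about 250 mm long and 36 mm high, lying along its x on the bench, bristles down, a bystander. Origin: middle of its underside.
- chipping_hammer: Hammer lying on the bench, a bystander. Origin in its underside.
- corner_magnet: Triangular steel welding magnet, about 90 x 90 x 16 mm, lying on the bench, a bystander. Origin: centre of its underside.
Things that resemble listed ones, but are neither listed nor needed, are in the scene too. What is shaped like the round_blank but pink is not meant.

How it is judged:
On the way, in this order (a step that is already met when the one before it is completed fails the run):
1. the square blank lies fully seated in the pocket, the keeper still swung out (x of square_blank in the frame of pocket between -0.0035 and 0.0035 m and y of square_blank in the frame of pocket between -0.0035 and 0.0035 m and z of square_blank in the frame of pocket between -0.0025 and 0.0025 m and angle between the z axis of square_blank and the z axis of nest, either way round below 0.06 rad and value of joint keeper below 0.8 rad), for 0.2 s.
2. the keeper is swung round to its stop over the seated blank (x of square_blank in the frame of pocket between -0.0035 and 0.0035 m and y of square_blank in the frame of pocket between -0.0035 and 0.0035 m and z of square_blank in the frame of pocket between -0.0025 and 0.0025 m and angle between the z axis of square_blank and the z axis of nest, either way round below 0.06 rad and value of joint keeper above 1.45 rad), for 0.2 s.
At the end, for the whole second after the job is handed in: The square blank rests on the pocket floor (origin within 3.5 mm across and 2.5 mm along the normal of the pocket site, tilted from the plate less than 0.06 rad, at rest), the keeper stands past 1.45 rad over it, and the round and oblong blanks are in the bin (all of step 2 and linear speed of square_blank below 0.01 m/s and x of round_blank in the frame of bin between -0.105 and 0.105 m and y of round_blank in the frame of bin between -0.175 and 0.175 m and z of each of round_blank, oblong_blank in the frame of bin below 0.03 m and x of oblong_blank in the frame of bin between -0.105 and 0.105 m and y of oblong_blank in the frame of bin between -0.175 and 0.175 m); the robot touches nothing.
It fails at once if the wire brush was pushed more than 30 mm (distance of wire_brush from where it was at the start of the episode above 0.03 m).
It fails at once if the hammer was pushed more than 30 mm (distance of chipping_hammer from where it was at the start of the episode above 0.03 m).
It fails at once if the corner magnet was pushed more than 30 mm (distance of corner_magnet from where it was at the start of the episode above 0.03 m).
It also fails if it takes over 51 s, if anything falls off the work surface, if the arm or the gripper's body presses on something with over 40 N, if the wrist force passes 120 N, or if a joint passes its speed limit or range.

## Working session

There is one attempt and no reset: what is moved stays moved. The work goes in short steps, Python scripts to look and compute and a tool call to move; the robot and the scene stay as the last step left them, time stands still between calls to the robot, and variables do not carry over. Pictures are saved under pics/ and viewed, at most 13 in all, crops included, and the job is handed in when it is done.

Besides the shell and the picture viewer there is one more tool, called after "Request:" as name(argument=value, ...) on one line, values as JSON. arm_command: Moves the arm, as the interface text tells. Its arguments: {"type":"object","properties":{"increments":{"type":"array","items":{"type":"object","properties":{"dx":{"type":"number"},"dy":{"type":"number"},"dz":{"type":"number"},"wx":{"type":"number"},"wy":{"type":"number"},"wz":{"type":"number"},"grip":{"type":"number"}}}}},"required":["increments"]}

```bash
mkdir -p pics
cat > h.py <<'E'
import numpy as np, cv2
from workcell import monitor, viewer, job
from scipy.spatial.transform import Rotation as R
def cal(name):
    c=viewer.get_calibration(name); f=240/np.tan(np.radians(c['fovy'])/2)
    K=np.array([[f,0,c['cx']],[0,f,c['cy']],[0,0,1]]); return K,np.array(c['dist_coeffs'],float),np.array(c['view'])
def grab(name,png=None):
    c=cal(name); im,d=viewer.camera(name)
    np.savez(f'{name}.npz',im=im,d=d,K=c[0],D=c[1],V=c[2])
    if png: cv2.imwrite(f'pics/{png}',im[:,:,::-1])
    return im,d,c
def load(name):
    z=np.load(f'{name}.npz'); return z['im'],z['d'],(z['K'],z['D'],z['V'])
def cloud(d,c):
    K,D,V=c; v,u=np.mgrid[0:480,0:640]
    p=cv2.undistortPoints(np.stack([u,v],-1).reshape(-1,1,2).astype(np.float64),K,D).reshape(480,640,2)
    P=np.stack([p[...,0]*d,-p[...,1]*d,-d,np.ones_like(d)],-1)
    return (P@np.linalg.inv(V).T)[...,:3]
def proj(P,c):
    K,D,V=c; q=np.c_[np.atleast_2d(P),np.ones(len(np.atleast_2d(P)))]@V.T; q=q[:,:3]*[1,-1,-1]
    return cv2.projectPoints(q,np.zeros(3),np.zeros(3),K,D)[0][:,0]
E
python3 - <<'E'
from h import *
o=monitor.get_obs(); print({k:np.round(v,3) for k,v in o.items()})
for n in('top','scene','wrist'):
    im,d,c=grab(n,n+'0.png'); print(n,np.round(c[1],3),np.round(np.linalg.inv(c[2]),2).tolist(),(d>0).mean())
E
```

```text
{'clock': np.float64(0.0), 'joint_pos': array([1.148, 0.241, 0.004, 1.335, 0.   , 1.571]), 'joint_vel': array([-0.   ,  0.001, -0.002,  0.001,  0.001,  0.   ]), 'tau': array([ 1.0000e-03, -3.7232e+01,  2.5241e+01,  1.7000e-02, -0.0000e+00,
       -0.0000e+00]), 'eef_pos': array([0.205, 0.455, 0.23 ]), 'tool_rot': array([ 0.21 ,  0.978, -0.001, -0.   ]), 'ft_force': array([-0.311, -0.178,  0.129]), 'ft_torque': array([-0.008,  0.002, -0.02 ]), 'grasp_force': np.float64(0.0), 'grip_width': np.float64(0.086)}
top [-0.189  0.     0.     0.     0.   ] [[-0.03, 0.99, -0.14, 0.3], [-1.0, -0.03, 0.01, -0.01], [0.0, 0.14, 0.99, 1.53], [0.0, 0.0, 0.0, 1.0]] 0.9962044270833333
scene [-0.028  0.     0.     0.     0.   ] [[0.31, -0.73, 0.61, 1.17], [0.95, 0.24, -0.2, -0.2], [-0.01, 0.64, 0.77, 0.96], [0.0, 0.0, 0.0, 1.0]] 0.9961263020833333
wrist [-0.035  0.     0.     0.     0.   ] [[0.41, -0.86, -0.3, 0.13], [0.91, 0.39, 0.14, 0.49], [-0.0, -0.33, 0.94, 0.37], [0.0, 0.0, 0.0, 1.0]] 0.9958984375
```

View pics/top0.png

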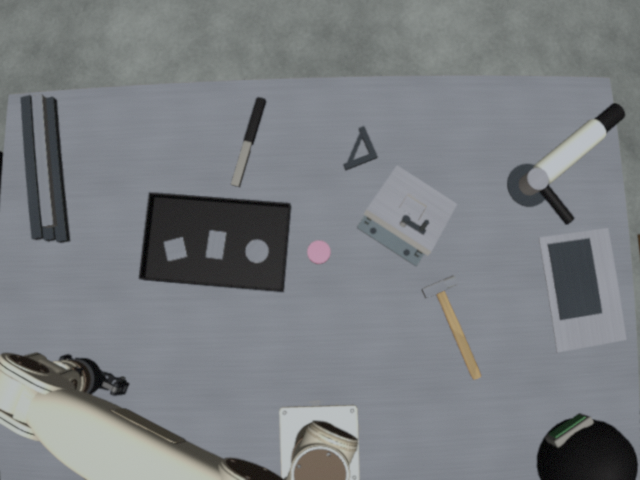

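View pics/scene0.png

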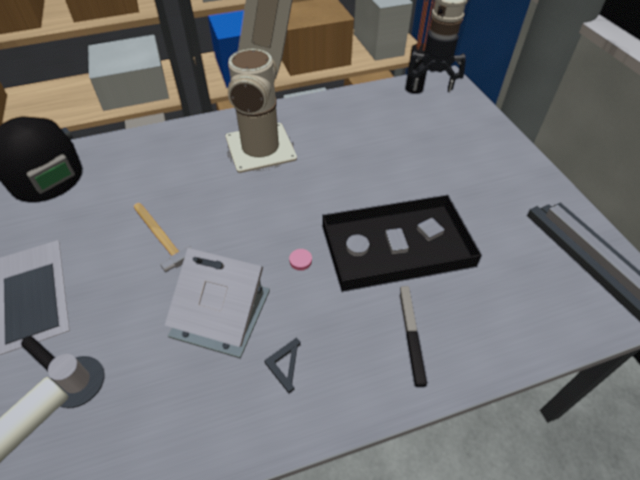

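The candidates in the top image are a square at (176,249), an oblong at (216,245), a round blank at (257,251) and a pink disc at (318,251). The square at (176,249) matches the description. The jig is near (407,215), with the keeper at (413,224).

Run:
```python
from h import *
for n,boxes in (('top',[(165,237,188,262),(203,228,228,262),(243,236,272,266)]),('scene',[(415,215,446,242),(384,226,411,255),(343,232,372,258)])):
    im,d,c=load(n); W=cloud(d,c)
    for b in boxes:
        s=np.s_[b[1]:b[3],b[0]:b[2]]; P=W[s].reshape(-1,3); g=im[s].mean(-1).reshape(-1)
        t=P[(P[:,2]>.015)&(P[:,2]<.032)&(g>90)]
        r=cv2.minAreaRect((t[:,:2]*1000).astype(np.float32)); print(n,len(t),np.round(t.mean(0),4),r, np.percentile(P[:,2],[5,95]).round(4))
    # bin walls, nest
    sl=np.s_[160:270,355:460] if n=='top' else np.s_[245:350,165:270]
    P=W[sl].reshape(-1,3); P=P[P[:,2]>.03]
    best=None;rng=np.random.default_rng(0)
    for i in range(500):
        a=P[rng.choice(len(P),3,0)]; nn=np.cross(a[1]-a[0],a[2]-a[0]); nn/=np.linalg.norm(nn)+1e-12; nn*=np.sign(nn[2])
        if nn[2]<.75 or nn[2]>.95: continue
        m=abs((P-a[0])@nn)<.003
        if best is None or m.sum()>best.sum(): best=m
    Q=P[best]; q=Q.mean(0); nn=np.linalg.svd(Q-q)[2][2]; nn*=np.sign(nn[2])
    x=np.array([0,0,1])-nn*nn[2]; x/=np.linalg.norm(x); y=np.cross(nn,x)
    L=np.c_[(Q-q)@x,(Q-q)@y]; r=cv2.minAreaRect((L*1000).astype(np.float32)); ctr=q+x*r[0][0]/1e3+y*r[0][1]/1e3
    print(n,'face',len(Q),'tilt',np.degrees(np.arccos(nn[2])),'n',nn.round(4),'x',x.round(4),'ctr',ctr.round(4),r,'res',((Q-q)@nn).std())
im=load('top')[0]; a=cv2.resize(im[185:300,135:335],(800,460),interpolation=3)
cv2.imwrite('pics/crop1.png',a[:,:,::-1])
```

```text
top 364 [0.4935 0.3453 0.023 ] ((493.99365234375, 345.71807861328125), (48.68993377685547, 49.16053009033203), 11.558159828186035) [0.0022 0.0275]
top 458 [0.5015 0.2427 0.0233] ((501.5135192871094, 243.19064331054688), (44.65118408203125, 68.1079330444336), 81.85228729248047) [0.0015 0.028 ]
top 405 [0.4822 0.1391 0.0234] ((482.51220703125, 139.871337890625), (55.935096740722656, 54.802284240722656), 43.15996551513672) [0.0006 0.0276]
top face 2819 tilt 30.049186959736982 n [ 0.4087 -0.2893  0.8656] x [-0.7065  0.5001  0.5007] ctr [ 0.5705 -0.2454  0.0926] ((-3.0566635131835938, 2.3125762939453125), (181.92413330078125, 189.78402709960938), 89.85298919677734) res 0.0015369194163909296
scene 282 [0.4979 0.3483 0.021 ] ((497.26470947265625, 349.50311279296875), (51.30645751953125, 53.55168914794922), 12.287193298339844) [0.0009 0.023 ]
scene 346 [0.5065 0.2439 0.0211] ((505.5943908691406, 244.4427490234375), (42.881996154785156, 68.62278747558594), 80.62610626220703) [0.001  0.0235]
scene 316 [0.4869 0.1413 0.021 ] ((486.0058898925781, 142.38528442382812), (55.155120849609375, 57.936012268066406), 69.19445037841797) [0.0011 0.0232]
scene face 5016 tilt 29.939131451396065 n [ 0.4075 -0.2881  0.8666] x [-0.7076  0.5002  0.4991] ctr [ 0.5731 -0.2442  0.0903] ((3.9935760498046875, 3.0786514282226562), (182.5340576171875, 180.81686401367188), 89.90286254882812) res 0.0014464275660850013
```

View pics/crop1.png

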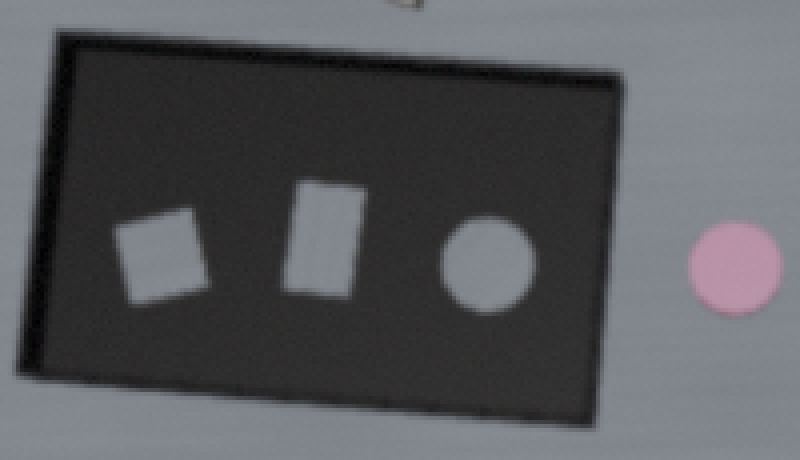

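The crop confirms it: the square is at crop (160,257), with the oblong, the round and the pink disc all clearly different. I'll move above the square for a wrist look.

```bash
cat >> h.py <<'E'
def Rt(yaxis,z):
    z=np.array(z)/np.linalg.norm(z); y=np.array(yaxis)-z*np.dot(yaxis,z); y/=np.linalg.norm(y); return np.c_[np.cross(y,z),y,z]
def inc(p,Rw=None):
    o=monitor.get_obs(); C=R.from_quat(o['tool_rot']).as_matrix()
    t=C.T@(np.array(p)-o['eef_pos'])*100; w=R.from_matrix(C.T@Rw).as_rotvec() if Rw is not None else np.zeros(3)
    print('t',round(o['clock'],2),'tcp',o['eef_pos'].round(4),'inc cm',t.round(2),'w',w.round(4),'q',o['joint_pos'].round(2))
E
python3 - <<'E'
from h import *
a=np.radians(101.6)
inc([.4955,.347,.13],Rt([np.cos(a),np.sin(a),0],[0,0,-1]))
E
```

```text
t 0.15 tcp [0.205  0.4555 0.2306] inc cm [-30.95   2.04  10.06] w [-1.500e-03 -5.000e-04 -6.253e-01] q [1.15 0.24 0.   1.34 0.   1.57]
```

Request:
arm_command(increments=[{"dx":-5,"dy":0.3,"dz":1.5,"wz":-0.1,"grip":6.4},{"dx":-10,"dy":0.6,"dz":3,"wz":-0.2,"grip":6.4},{"dx":-15,"dy":1,"dz":5,"wz":-0.3,"grip":6.4},{"dx":-20,"dy":1.3,"dz":6.5,"wz":-0.4,"grip":6.4},{"dx":-25,"dy":1.7,"dz":8,"wz":-0.5,"grip":6.4},{"dx":-31,"dy":2,"dz":10,"wz":-0.625,"grip":6.4},{"dx":-31,"dy":2,"dz":10,"wz":-0.625,"grip":6.4},{"dx":-31,"dy":2,"dz":10,"wz":-0.625,"grip":6.4},{"dx":-31,"dy":2,"dz":10,"wz":-0.625,"grip":6.4},{"dx":-31,"dy":2,"dz":10,"wz":-0.625,"grip":6.4}])

```text
validation failed for argument at $.in...
```

Run:
```python
from h import *
o=monitor.get_obs(); print(o['eef_pos'].round(4),o['grip_width'],o['joint_pos'].round(2))
im,d,c=grab('wrist','w1.png'); W=cloud(d,c)
g=im.mean(-1); m=((W[...,2]>.017)&(W[...,2]<.03)&(g>85)&(np.hypot(W[...,0]-.4955,W[...,1]-.347)<.045)).astype(np.uint8)
n,l,s,_=cv2.connectedComponentsWithStats(m); k=1+np.argmax(s[1:,4]); t=W[l==k]
print(s[k],cv2.minAreaRect((t[:,:2]*1000).astype(np.float32)),t.mean(0), np.median(t[:,2]))
```

```text
[0.205  0.4555 0.2306] 0.0855716675834366 [1.15 0.24 0.   1.34 0.   1.57]
[314 414  33  16 247] ((472.7364501953125, 349.0998229980469), (43.24480056762695, 17.992830276489258), 86.89303588867188) [0.47365281 0.35281498 0.02241753] 0.022361194002705476
```

View pics/w1.png

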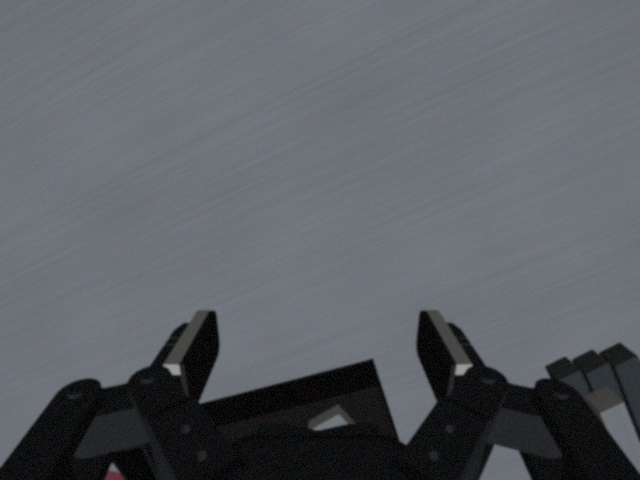

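The call was refused and nothing moved. The picture shows the start view, with the fingers at (190,350) and (440,350) and the bin edge with a blank at the bottom (330,418). I'll test the argument format with a single full row.

Request:
arm_command(increments=[{"dx":-5.0,"dy":0.3,"dz":1.5,"wx":0.0,"wy":0.0,"wz":-0.1,"grip":6.4}])

```text
clock: 0.3
eef_pos: [0.2474, 0.4418, 0.2184]
tool_rot: [0.156, 0.988, 0.002, -0.0]
ft_force: [0.8, 0.3, -1.1]
grip_width: 0.073
grasp_force: 0.0
```

Request:
arm_command(increments=[{"dx":-5.0,"dy":-0.2,"dz":1.7,"wx":0.0,"wy":0.0,"wz":-0.1,"grip":6.4},{"dx":-10.0,"dy":-0.4,"dz":3.4,"wx":0.0,"wy":0.0,"wz":-0.2,"grip":6.4},{"dx":-15.0,"dy":-0.5,"dz":5.0,"wx":0.0,"wy":0.0,"wz":-0.3,"grip":6.4},{"dx":-20.0,"dy":-0.7,"dz":7.0,"wx":0.0,"wy":0.0,"wz":-0.4,"grip":6.4},{"dx":-26.0,"dy":-0.9,"dz":8.5,"wx":0.0,"wy":0.0,"wz":-0.525,"grip":6.4},{"dx":-26.0,"dy":-0.9,"dz":8.5,"wx":0.0,"wy":0.0,"wz":-0.525,"grip":6.4},{"dx":-26.0,"dy":-0.9,"dz":8.5,"wx":0.0,"wy":0.0,"wz":-0.525,"grip":6.4},{"dx":-26.0,"dy":-0.9,"dz":8.5,"wx":0.0,"wy":0.0,"wz":-0.525,"grip":6.4},{"dx":-26.0,"dy":-0.9,"dz":8.5,"wx":0.0,"wy":0.0,"wz":-0.525,"grip":6.4}])

```text
clock: 1.2
eef_pos: [0.4927, 0.3485, 0.1322]
tool_rot: [-0.101, 0.995, 0.0, -0.0]
ft_force: [-0.2, -0.1, -0.1]
grip_width: 0.0641
grasp_force: 0.0
```

Run:
```python
from h import *
o=monitor.get_obs(); print(o['eef_pos'].round(4),o['grip_width'],o['joint_pos'].round(2),o['joint_vel'].round(2))
im,d,c=grab('wrist','w2.png'); W=cloud(d,c)
g=im.mean(-1); m=((W[...,2]>.017)&(W[...,2]<.03)&(g>85)&(np.hypot(W[...,0]-.4955,W[...,1]-.347)<.045)).astype(np.uint8)
n,l,s,_=cv2.connectedComponentsWithStats(m); k=1+np.argmax(s[1:,4]); t=W[l==k]
print(s[k],cv2.minAreaRect((t[:,:2]*1000).astype(np.float32)),t.mean(0), np.median(t[:,2]))
C=R.from_quat(o['tool_rot']).as_matrix(); print('cam in tool',(C.T@(np.linalg.inv(c[2])[:3,3]-o['eef_pos'])).round(4))
```

```text
[0.4927 0.3485 0.1322] 0.06406757852603487 [0.62 0.5  0.12 1.19 0.   0.41] [ 0.01 -0.01 -0.   -0.   -0.   -0.  ]
[ 284  205   67   65 4190] ((494.060546875, 348.0253601074219), (50.66952896118164, 49.937259674072266), 12.552909851074219) [0.49253671 0.3477445  0.02266248] 0.022721513953114836
cam in tool [ 0.0846 -0.0003 -0.1425]
```

View pics/w2.png

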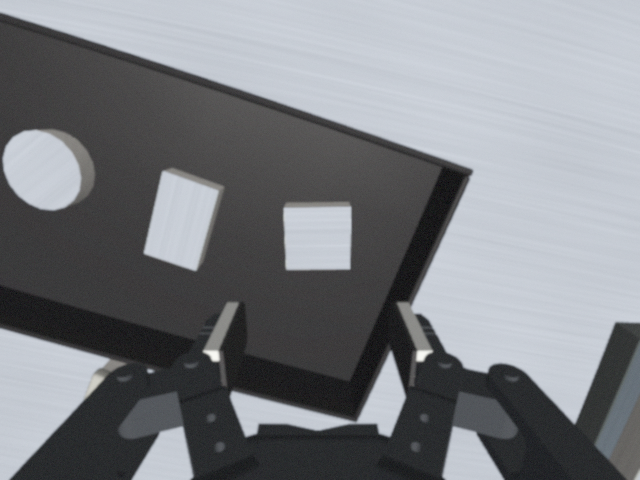

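The square blank is at (318,237), centred between the fingers at (240,305) and (397,305), and its edges line up with the pads. The oblong is at (185,220) and the round blank at (48,170). I'll check the true fingertip position in the tool frame.

Run:
```python
from h import *
im,d,c=load('wrist'); W=cloud(d,c); o=monitor.get_obs(); C=R.from_quat(o['tool_rot']).as_matrix()
T=(W-o['eef_pos'])@C*1000
m=(d>0)&(d<.2)&(abs(T[...,0])<20)
for s in(-1,1):
    t=T[m&(T[...,1]*s>20)&(T[...,1]*s<60)&(T[...,2]>-40)]; print(s,len(t),np.percentile(t,[2,50,98],axis=0).round(1).tolist(), np.sort(t[:,2])[-8:].round(1))
    k=t[t[:,2]>t[:,2].max()-4]; print(k.min(0).round(1),k.max(0).round(1))
inc([.4933,.348,.0105])
```

```text
-1 2243 [[-9.6, -45.8, -39.4], [7.3, -33.4, -26.4], [11.7, -32.5, -8.1]] [-5.7 -5.7 -5.7 -5.7 -5.7 -5.4 -5.3 -5. ]
[-10.7 -36.9  -9. ] [ 10.8 -32.6  -5. ]
1 2267 [[-9.8, 30.9, -39.5], [7.1, 31.9, -26.5], [11.6, 44.3, -8.2]] [-6.  -5.9 -5.8 -5.8 -5.8 -5.3 -5.3 -4.7]
[-10.2  31.1  -8.7] [10.3 34.3 -4.7]
t 1.25 tcp [0.4927 0.3487 0.1325] inc cm [-0.05 -0.09 12.2 ] w [0. 0. 0.] q [0.62 0.5  0.12 1.19 0.   0.41]
```

Request:
arm_command(increments=[{"dx":0.0,"dy":0.0,"dz":4.0,"wx":0.0,"wy":0.0,"wz":-0.016,"grip":6.4},{"dx":0.0,"dy":0.0,"dz":8.0,"wx":0.0,"wy":0.0,"wz":-0.016,"grip":6.4},{"dx":0.0,"dy":0.0,"dz":11.0,"wx":0.0,"wy":0.0,"wz":-0.016,"grip":6.4},{"dx":0.0,"dy":0.0,"dz":12.3,"wx":0.0,"wy":0.0,"wz":-0.016,"grip":6.4},{"dx":0.0,"dy":0.0,"dz":12.3,"wx":0.0,"wy":0.0,"wz":-0.016,"grip":6.4},{"dx":0.0,"dy":0.0,"dz":12.3,"wx":0.0,"wy":0.0,"wz":-0.016,"grip":5.5},{"dx":0.0,"dy":0.0,"dz":12.3,"wx":0.0,"wy":0.0,"wz":-0.016,"grip":4.5},{"dx":0.0,"dy":0.0,"dz":12.3,"wx":0.0,"wy":0.0,"wz":-0.016,"grip":4.0},{"dx":0.0,"dy":0.0,"dz":12.3,"wx":0.0,"wy":0.0,"wz":-0.016,"grip":4.0},{"dx":0.0,"dy":0.0,"dz":12.3,"wx":0.0,"wy":0.0,"wz":-0.016,"grip":4.0}])

```text
clock: 2.25
eef_pos: [0.4951, 0.3492, 0.0116]
tool_rot: [-0.109, 0.994, 0.001, 0.002]
ft_force: [-1.3, 0.1, 7.2]
grip_width: 0.048
grasp_force: 63.6
```

Request:
arm_command(increments=[{"dx":0.0,"dy":0.0,"dz":-3.0,"wx":0.0,"wy":0.0,"wz":0.0,"grip":4.0},{"dx":0.0,"dy":0.0,"dz":-7.0,"wx":0.0,"wy":0.0,"wz":0.0,"grip":4.0},{"dx":0.0,"dy":0.0,"dz":-12.0,"wx":0.0,"wy":0.0,"wz":0.0,"grip":4.0},{"dx":0.0,"dy":0.0,"dz":-17.0,"wx":0.0,"wy":0.0,"wz":0.0,"grip":4.0},{"dx":0.0,"dy":0.0,"dz":-22.0,"wx":0.0,"wy":0.0,"wz":0.0,"grip":4.0},{"dx":0.0,"dy":0.0,"dz":-25.0,"wx":0.0,"wy":0.0,"wz":0.0,"grip":4.0},{"dx":0.0,"dy":0.0,"dz":-25.0,"wx":0.0,"wy":0.0,"wz":0.0,"grip":4.0},{"dx":0.0,"dy":0.0,"dz":-25.0,"wx":0.0,"wy":0.0,"wz":0.0,"grip":4.0}])

```text
clock: 3.05
eef_pos: [0.4936, 0.3479, 0.2589]
tool_rot: [-0.109, 0.994, 0.0, 0.0]
ft_force: [-0.6, -0.4, -3.8]
grip_width: 0.0482
grasp_force: 63.7
```

Run:
```python
from h import *
o=monitor.get_obs(); print(o['grip_width'],o['grasp_force'])
n=np.array([.408,-.2887,.866]);n/=np.linalg.norm(n); x=np.array([0,0,1])-n*n[2]; x/=np.linalg.norm(x); y=np.cross(n,x)
ctr=np.array([.572,-.245,.0915]); G=Rt(-y,-n)
inc(ctr+.14*n-.02*x+[0,0,.05],G)
inc(ctr+.14*n-.02*x,G)
```

```text
0.048157243605682104 63.698519468307495
t 3.05 tcp [0.4936 0.3479 0.2589] inc cm [ -0.69 -66.05   0.6 ] w [-0.2176  0.493   0.8145] q [0.61 0.45 0.37 1.49 0.   0.4 ]
t 3.05 tcp [0.4936 0.3479 0.2589] inc cm [ -0.68 -66.05   5.6 ] w [-0.2176  0.493   0.8145] q [0.61 0.45 0.37 1.49 0.   0.4 ]
```

Request:
arm_command(increments=[{"dx":-0.1,"dy":-5.0,"dz":0.0,"wx":-0.015,"wy":0.035,"wz":0.06,"grip":4.0},{"dx":-0.1,"dy":-10.0,"dz":0.0,"wx":-0.03,"wy":0.07,"wz":0.12,"grip":4.0},{"dx":-0.2,"dy":-15.0,"dz":0.0,"wx":-0.05,"wy":0.11,"wz":0.18,"grip":4.0},{"dx":-0.2,"dy":-20.0,"dz":0.0,"wx":-0.065,"wy":0.15,"wz":0.245,"grip":4.0},{"dx":-0.3,"dy":-25.0,"dz":0.0,"wx":-0.08,"wy":0.185,"wz":0.305,"grip":4.0},{"dx":-0.3,"dy":-30.0,"dz":0.0,"wx":-0.1,"wy":0.22,"wz":0.37,"grip":4.0},{"dx":-0.4,"dy":-35.0,"dz":0.0,"wx":-0.115,"wy":0.26,"wz":0.43,"grip":4.0},{"dx":-0.4,"dy":-40.0,"dz":0.0,"wx":-0.13,"wy":0.3,"wz":0.49,"grip":4.0},{"dx":-0.5,"dy":-45.0,"dz":0.0,"wx":-0.15,"wy":0.335,"wz":0.55,"grip":4.0},{"dx":-0.5,"dy":-50.0,"dz":0.5,"wx":-0.165,"wy":0.37,"wz":0.615,"grip":4.0}])

```text
clock: 4.05
eef_pos: [0.605, -0.1403, 0.2501]
tool_rot: [0.199, 0.96, 0.061, -0.189]
ft_force: [-26.5, 8.5, 13.0]
grip_width: 0.0483
grasp_force: 63.9
```

Run:
```python
from h import *
n=np.array([.408,-.2887,.866]);n/=np.linalg.norm(n); x=np.array([0,0,1])-n*n[2]; x/=np.linalg.norm(x); y=np.cross(n,x)
ctr=np.array([.572,-.245,.0915]); G=Rt(-y,-n)
inc(ctr+.14*n-.02*x,G)
```

```text
t 4.05 tcp [ 0.605  -0.1403  0.2501] inc cm [-10.65 -12.83   0.09] w [-0.0515  0.121   0.1971] q [-0.27  0.91  1.1   2.15  0.09  0.12]
```

Joint 4 is at its limit: with the full 30° tilt the arm only reaches close to the plate. I'll hover lower with half the tilt, look, and then tilt fully just above the pocket.

Run:
```python
from h import *
n=np.array([.408,-.2887,.866]);n/=np.linalg.norm(n); x=np.array([0,0,1])-n*n[2]; x/=np.linalg.norm(x); y=np.cross(n,x)
h=np.array([.408,-.2887,0])/.5; a=np.radians(15)
inc([.572,-.245,.195],Rt(-y,-(h*np.sin(a)+[0,0,np.cos(a)])))
```

```text
t 4.05 tcp [ 0.605  -0.1403  0.2501] inc cm [ -3.09 -11.13   4.19] w [-0.0253 -0.1398  0.2021] q [-0.27  0.91  1.1   2.15  0.09  0.12]
```

Request:
arm_command(increments=[{"dx":-0.5,"dy":-2.0,"dz":0.5,"wx":0.0,"wy":-0.04,"wz":0.05,"grip":4.0},{"dx":-1.0,"dy":-4.5,"dz":1.0,"wx":-0.01,"wy":-0.08,"wz":0.1,"grip":4.0},{"dx":-2.0,"dy":-7.0,"dz":2.0,"wx":-0.02,"wy":-0.12,"wz":0.15,"grip":4.0},{"dx":-3.0,"dy":-11.1,"dz":4.2,"wx":-0.025,"wy":-0.14,"wz":0.2,"grip":4.0},{"dx":-3.0,"dy":-11.1,"dz":4.2,"wx":-0.025,"wy":-0.14,"wz":0.2,"grip":4.0},{"dx":-3.0,"dy":-11.1,"dz":4.2,"wx":-0.025,"wy":-0.14,"wz":0.2,"grip":4.0},{"dx":-3.0,"dy":-11.1,"dz":4.2,"wx":-0.025,"wy":-0.14,"wz":0.2,"grip":4.0},{"dx":-3.0,"dy":-11.1,"dz":4.2,"wx":-0.025,"wy":-0.14,"wz":0.2,"grip":4.0}])

```text
clock: 4.85
eef_pos: [0.5726, -0.2416, 0.1975]
tool_rot: [0.297, 0.946, 0.039, -0.122]
ft_force: [0.4, -0.3, -3.3]
grip_width: 0.0482
grasp_force: 64.1
```

Run:
```python
from h import *
n=np.array([.408,-.2887,.866]);n/=np.linalg.norm(n); x=np.array([0,0,1])-n*n[2]; x/=np.linalg.norm(x); y=np.cross(n,x)
h=np.array([.408,-.2887,0])/.5; a=np.radians(15)
inc([.572,-.245,.195],Rt(-y,-(h*np.sin(a)+[0,0,np.cos(a)])))
grab('wrist','w3.png')
```

```text
t 4.85 tcp [ 0.5726 -0.2416  0.1975] inc cm [-0.2  -0.31  0.2 ] w [0.0002 0.0037 0.0067] q [-0.42  0.74  0.67  1.76  0.05  0.18]
```

View pics/w3.png

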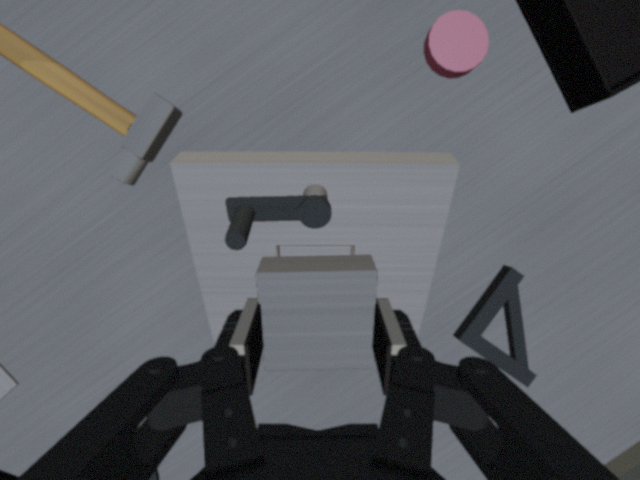

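The wrist view shows the blank at (317,315), held flush between the pads, and the plate with its pocket's upper edge at (315,246). The keeper runs from its pivot (315,205) to the peg at (240,228), so it is swung out. The hammer and magnet are well clear.

```bash
cat > meas.py <<'E'
from h import *
from scipy.optimize import least_squares
def plane(P,th=.002,it=400,pred=None):
    rng=np.random.default_rng(0);best=None
    for i in range(it):
        a=P[rng.choice(len(P),3,0)]; nn=np.cross(a[1]-a[0],a[2]-a[0]); l=np.linalg.norm(nn)
        if l<1e-7: continue
        nn/=l; m=abs((P-a[0])@nn)<th
        if best is None or m.sum()>best.sum(): best=m
    Q=P[best]; q=Q.mean(0); nn=np.linalg.svd(Q-q,full_matrices=False)[2][2]; return nn*np.sign(nn[2]),q,best
def analyse():
    im,d,c=load('wrist'); W=cloud(d,c); o=monitor.get_obs(); C=R.from_quat(o['tool_rot']).as_matrix()
    T=(W-o['eef_pos'])@C*1000
    m=(abs(T[...,0])<40)&(abs(T[...,1])<30)&(T[...,2]<-5)&(T[...,2]>-35)&(d>0)
    P=T[m]; nb,q,b=plane(P,1.0); nb=nb*-np.sign(nb[2]); Q=P[b]
    print('blank top n(tool)',nb.round(4),'ctr z',np.median(Q[:,2]).round(2),'x',np.percentile(Q[:,0],[1,99]).round(1),'y',np.percentile(Q[:,1],[1,99]).round(1),'rect',cv2.minAreaRect(Q[:,:2].astype(np.float32)))
    n0=np.array([.408,-.2887,.866]); s=(np.abs((W-[.572,-.245,.0915])@n0)<.012)&(np.linalg.norm(W-[.572,-.245,.0915],axis=-1)<.135)&(d>0)
    P=W[s]; n,q,b=plane(P,.0015); Q=P[b]
    x=np.array([0,0,1])-n*n[2]; x/=np.linalg.norm(x); y=np.cross(n,x)
    print('face n',n.round(4),'n in tool',(C.T@n).round(4)); 
    L=np.c_[(Q-q)@x,(Q-q)@y]*1000
    xs=np.arange(-90,95,4); lo=[];hi=[]
    for a in xs:
        k=L[abs(L[:,0]-a)<2,1]
        if len(k)>40 and np.ptp(k)>160: lo.append((a,k.min()));hi.append((a,k.max()))
    lo=np.array(lo);hi=np.array(hi); print('edges y',np.median(lo[:,1]),np.median(hi[:,1]),'slopes',np.polyfit(*lo.T,1)[0],np.polyfit(*hi.T,1)[0],len(lo))
    top=[L[abs(L[:,1]-a)<2,0].max() for a in np.arange(-70,75,4)+np.median((lo+hi)[:,1]/2)]
    tp=np.polyfit(np.arange(len(top))*4,top,1); print('top edge',np.median(top),'slope',tp[0])
    return n,q,x,y,L,C,o,c,im,T
E
python3 - <<'E'
from meas import *
n,q,x,y,L,C,o,c,im,T=analyse()
K=cv2.resize(im[190:270,150:480],(800,194),interpolation=3); 
# pocket line & edges pixels via ray-plane
def onface(u,v,dz=0):
    k,D,V=c; p=cv2.undistortPoints(np.array([[[u,v]]],float),k,D).ravel(); Vi=np.linalg.inv(V)
    r=Vi[:3,:3]@[p[0],-p[1],-1]; o0=Vi[:3,3]; t=((q+n*dz-o0)@n)/(r@n); P=o0+t*r-q; return (P@x*1e3).round(1),(P@y*1e3).round(1)
for uv in((277,246),(354,246),(315,246),(315,195),(315,210)): print(uv,onface(*uv))
print('q',q.round(4))
g=im.mean(-1); print('col315',g[238:258,300].round(0)); print('row251',g[251,268:290].round(0),g[251,345:362].round(0))
E
```

```text
blank top n(tool) [-0.0259  0.0013 -0.9997] ctr z -10.95 x [-22.9  25.7] y [-24.8  23.6] rect ((1.1422367095947266, 0.28313255310058594), (59.82951736450195, 50.609901428222656), 88.52500915527344)
face n [ 0.4085 -0.2863  0.8667] n in tool [-2.618e-01  6.000e-04 -9.651e-01]
edges y -87.25688023017986 92.33762406087507 slopes -0.0049848633182716 -0.005391715776168308 35
top edge 47.73606199654125 slope 0.0028105309938986104
(277, 246) (np.float64(-15.7), np.float64(29.5))
(354, 246) (np.float64(-15.6), np.float64(-25.7))
(315, 246) (np.float64(-15.6), np.float64(2.2))
(315, 195) (np.float64(25.0), np.float64(2.1))
(315, 210) (np.float64(13.8), np.float64(2.2))
q [ 0.5433 -0.2211  0.1136]
col315 [135. 134. 132. 132. 136. 134. 129. 125. 130. 135. 137. 133. 136. 135.
 132. 136. 137. 125. 106.  92.]
row251 [135. 135. 136. 136. 137. 135. 135. 132. 117. 102.  87.  95. 125. 135.
 135. 132. 134. 133. 136. 134. 137. 132.] [135. 134. 132. 134. 127. 116. 105. 103. 104. 113. 127. 135. 136. 136.
 133. 137. 134.]
```

```bash
cat > tgt.py <<'E'
from h import *
n=np.array([.4085,-.2863,.8667]); n/=np.linalg.norm(n); x=np.array([0,0,1])-n*n[2]; x/=np.linalg.norm(x); y=np.cross(n,x)
q=np.array([.5433,-.2211,.1136]); F=q-.0427*x+.0022*y   # pocket centre at face level
P=F-.007*n
B=Rt([0,1,0],[.0259,0,.9997])      # blank axes in tool (z down)
G=Rt(-y,-n)@B.T                    # tool rot with blank flat
bc=np.array([1.87,-.6,7.05])/1000
def tcp(h): return P+n*h-G@bc
E
python3 - <<'E'
from tgt import *
print(F.round(4)); inc(tcp(.045),G)
E
```

```text
[ 0.5723 -0.2441  0.0923]
t 4.9 tcp [ 0.5728 -0.2416  0.1978] inc cm [-4.13 -0.19  5.86] w [0.001  0.239  0.0026] q [-0.42  0.74  0.67  1.76  0.05  0.18]
```

Request:
arm_command(increments=[{"dx":-1.0,"dy":0.0,"dz":1.5,"wx":0.0,"wy":0.06,"wz":0.0,"grip":4.0},{"dx":-2.0,"dy":-0.1,"dz":3.0,"wx":0.0,"wy":0.12,"wz":0.0,"grip":4.0},{"dx":-3.0,"dy":-0.2,"dz":4.5,"wx":0.0,"wy":0.18,"wz":0.0,"grip":4.0},{"dx":-4.1,"dy":-0.2,"dz":5.9,"wx":0.0,"wy":0.239,"wz":0.003,"grip":4.0},{"dx":-4.1,"dy":-0.2,"dz":5.9,"wx":0.0,"wy":0.239,"wz":0.003,"grip":4.0},{"dx":-4.1,"dy":-0.2,"dz":5.9,"wx":0.0,"wy":0.239,"wz":0.003,"grip":4.0},{"dx":-4.1,"dy":-0.2,"dz":5.9,"wx":0.0,"wy":0.239,"wz":0.003,"grip":4.0},{"dx":-4.1,"dy":-0.2,"dz":5.9,"wx":0.0,"wy":0.239,"wz":0.003,"grip":4.0}])

```text
clock: 5.7
eef_pos: [0.5918, -0.2581, 0.1363]
tool_rot: [0.293, 0.925, 0.074, -0.23]
ft_force: [0.9, -0.7, -2.1]
grip_width: 0.048
grasp_force: 64.1
```

Run:
```python
from tgt import *
inc(tcp(.045),G)
im,d,c=grab('wrist'); W=cloud(d,c); cv2.imwrite('pics/w4.png',im[:,:,::-1])
import meas
n2,q2,x2,y2,L,C,o,c,im,T=meas.analyse()
```

```text
t 5.7 tcp [ 0.5918 -0.2581  0.1363] inc cm [-0.28  0.08  0.51] w [ 0.0026  0.0082 -0.0006] q [-0.45  1.11  1.19  2.12  0.08  0.14]
blank top n(tool) [-0.0245  0.0033 -0.9997] ctr z -11.29 x [-23.   25.7] y [-24.6  23.8] rect ((1.0261039733886719, 0.25881385803222656), (59.69246292114258, 50.70956802368164), 88.73831176757812)
face n [ 0.4098 -0.2872  0.8658] n in tool [-0.0358  0.0027 -0.9994]
edges y -87.63359995283312 92.68696550709413 slopes -0.003361440765441788 -0.002789481618082555 38
top edge 59.290200589799575 slope 0.003454020217825794
```

View pics/w4.png

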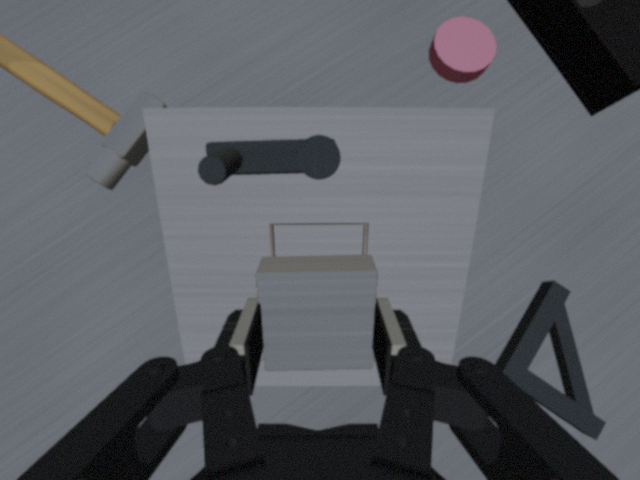

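The wrist view shows the pocket's upper edge at row 223, with its sides at columns 271 and 367. The blank hangs just below it, centred at column 317. The arm is near its reach limit here, so I'll compute the final correction relative to this image.

Run:
```python
import meas; from h import *
n,q,x,y,L,C,o,c,im,T=meas.analyse()
g=im.mean(-1).astype(float)
print('rows',g[214:236,300:340].mean(1).round(0)); print('L',g[235:250,262:284].mean(0).round(0)); print('R',g[235:250,356:378].mean(0).round(0))
def tool(u,v,dz=0):
    k,D,V=c; p=cv2.undistortPoints(np.array([[[u,v]]],float),k,D).ravel(); Vi=np.linalg.inv(V)
    r=Vi[:3,:3]@[p[0],-p[1],-1]; o0=Vi[:3,3]; t=((q+n*dz-o0)@n)/(r@n); return (C.T@(o0+t*r-o['eef_pos'])*1e3).round(2)
for uv in((269,240),(274,240),(364,240),(369,240),(315,222),(315,226),(320,107)): print(uv,tool(*uv),'floor',tool(*uv,-.007))
ce=q+x*(.05929-.09)+y*np.mean([-.08763,.09269]); print('ctr from plate edges, tool',(C.T@(ce-o['eef_pos'])*1e3).round(2), 'n',(C.T@n).round(4),'nest y in tool',(C.T@y).round(4))
```

```text
blank top n(tool) [-0.0245  0.0033 -0.9997] ctr z -11.29 x [-23.   25.7] y [-24.6  23.8] rect ((1.0261039733886719, 0.25881385803222656), (59.69246292114258, 50.70956802368164), 88.73831176757812)
face n [ 0.4098 -0.2872  0.8658] n in tool [-0.0358  0.0027 -0.9994]
edges y -87.63359995283312 92.68696550709413 slopes -0.003361440765441788 -0.002789481618082555 38
top edge 59.290200589799575 slope 0.003454020217825794
rows [129. 129. 129. 130. 130. 131. 131. 129. 119. 101. 102. 120. 128. 130.
 131. 132. 131. 130. 130. 129. 129. 129.]
L [129. 129. 128. 128. 129. 128. 127. 122. 114. 103.  91.  84. 101. 120.
 128. 129. 129. 129. 129. 129. 129. 129.]
R [130. 130. 130. 129. 129. 124. 112. 100. 105. 108. 105. 108. 121. 128.
 129. 130. 130. 130. 130. 130. 130. 130.]
(269, 240) [ 18.16 -28.42  49.42] floor [ 15.71 -29.47  56.51]
(274, 240) [ 18.15 -25.53  49.43] floor [ 15.7  -26.47  56.52]
(364, 240) [18.04 26.49 49.57] floor [15.6  27.47 56.67]
(369, 240) [18.04 29.38 49.58] floor [15.59 30.47 56.68]
(315, 222) [29.02 -1.8  49.1 ] floor [26.98 -1.86 56.18]
(315, 226) [26.63 -1.81 49.19] floor [24.5  -1.87 56.27]
(320, 107) [90.2   0.97 46.92] floor [90.42  1.01 53.92]
ctr from plate edges, tool [-0.13  0.06 50.15] n [-0.0358  0.0027 -0.9994] nest y in tool [-8.0e-04 -1.0e+00 -2.6e-03]
```

Request:
arm_command(increments=[{"dx":-0.2,"dy":0.05,"dz":0.8,"wx":0.0,"wy":0.005,"wz":0.0,"grip":4.0},{"dx":-0.2,"dy":0.05,"dz":1.6,"wx":0.0,"wy":0.01,"wz":0.0,"grip":4.0},{"dx":-0.2,"dy":0.05,"dz":2.3,"wx":0.0,"wy":0.011,"wz":0.0,"grip":4.0},{"dx":-0.2,"dy":0.05,"dz":2.3,"wx":0.0,"wy":0.011,"wz":0.0,"grip":4.0},{"dx":-0.2,"dy":0.05,"dz":2.3,"wx":0.0,"wy":0.011,"wz":0.0,"grip":4.0},{"dx":-0.2,"dy":0.05,"dz":2.3,"wx":0.0,"wy":0.011,"wz":0.0,"grip":4.0}])

```text
clock: 6.35
eef_pos: [0.5842, -0.2527, 0.1112]
tool_rot: [0.292, 0.923, 0.076, -0.238]
ft_force: [1.4, -0.3, -3.9]
grip_width: 0.0477
grasp_force: 64.1
```

```bash
cat > fin.py <<'E'
import meas; from h import *
def report(cx=.0,cy=.0):
    grab('wrist'); n,q,x,y,L,C,o,c,im,T=meas.analyse(); print('tcp',o['eef_pos'].round(4),'q',o['joint_pos'].round(2),'vel',abs(o['joint_vel']).max().round(3))
    g=im.mean(-1).astype(float)
    return n,q,x,y,L,C,o,c,im,T
E
python3 - <<'E'
from fin import *
n,q,x,y,L,C,o,c,im,T=report()
# hover pose reference: previously TCP (.5918,-.2581,.1363), final delta in that tool frame
q0=[0.293,0.925,0.074,-0.23]; C0=R.from_quat(q0).as_matrix(); f=np.array([.5918,-.2581,.1363])+C0@[-.0012,.0005,.0502]
print('final tcp',f.round(4),'inc cm',(C.T@(f-o['eef_pos'])*100).round(2))
E
```

```text
blank top n(tool) [-0.023   0.0061 -0.9997] ctr z -11.83 x [-22.6  25.9] y [-24.7  23.7] rect ((1.3462142944335938, 0.22809219360351562), (59.82105255126953, 50.63508987426758), 88.42950439453125)
face n [ 0.4096 -0.2871  0.8659] n in tool [-0.0187  0.0021 -0.9998]
edges y -87.45141521294428 92.86232350044094 slopes -0.009365204930767668 0.006699039004118957 37
top edge 60.2385182789459 slope 0.003141578260940538
tcp [ 0.5842 -0.2527  0.1107] q [-0.45  1.09  1.07  2.04  0.08  0.15] vel 0.018
final tcp [ 0.5738 -0.2447  0.0914] inc cm [0.22 0.06 2.32]
```

Run:
```python
import meas; from h import *
n,q,x,y,L,C,o,c,im,T=meas.analyse()
ce=q+x*(.06024-.09)+y*np.mean([-.08745,.09286]); e=C.T@(ce-o['eef_pos'])*1e3; nt=C.T@n
fl=e-7*nt; b=np.array([1.6,-.5,-11.8])+18*np.array([.023,-.006,1])
print('face ctr tool',e.round(2),'floor',fl.round(2),'blank bottom',b.round(2),'delta mm',(fl-b).round(2),'n',nt.round(4))
g=im.mean(-1).astype(float)
print('rows',g[196:225,300:340].mean(1).round(0)); print('L',g[225:245,250:282].mean(0).round(0)); print('R',g[225:245,356:388].mean(0).round(0))
def tool(u,v):
    k,D,V=c; p=cv2.undistortPoints(np.array([[[u,v]]],float),k,D).ravel(); Vi=np.linalg.inv(V)
    r=Vi[:3,:3]@[p[0],-p[1],-1]; o0=Vi[:3,3]; t=((q-o0)@n)/(r@n); return (C.T@(o0+t*r-o['eef_pos'])*1e3).round(2)
for u in (260,265,270,365,370,375,380): print(u,tool(u,235))
for v in (200,205,210,215,220): print(v,tool(318,v))
```

```text
blank top n(tool) [-0.023   0.0061 -0.9997] ctr z -11.83 x [-22.6  25.9] y [-24.7  23.7] rect ((1.3462142944335938, 0.22809219360351562), (59.82105255126953, 50.63508987426758), 88.42950439453125)
face n [ 0.4096 -0.2871  0.8659] n in tool [-0.0187  0.0021 -0.9998]
edges y -87.45141521294428 92.86232350044094 slopes -0.009365204930767668 0.006699039004118957 37
top edge 60.2385182789459 slope 0.003141578260940538
face ctr tool [ 3.51  0.04 23.2 ] floor [3.64e+00 2.00e-02 3.02e+01] blank bottom [ 2.01 -0.61  6.2 ] delta mm [ 1.63  0.63 24.  ] n [-0.0187  0.0021 -0.9998]
rows [126. 126. 126. 126. 127. 127. 128. 129. 130. 130. 130. 130. 129. 128.
 128. 127. 127. 129. 130. 131. 131. 131. 130. 129. 128. 127. 127. 127.
 127.]
L [127. 128. 128. 128. 128. 128. 128. 128. 128. 128. 127. 124. 118. 111.
 104.  98.  94. 103. 117. 123. 124. 124. 124. 124. 124. 124. 124. 124.
 124. 124. 124. 124.]
R [125. 124. 125. 125. 125. 125. 125. 124. 125. 125. 125. 124. 122. 115.
 104. 105. 110. 109. 106. 109. 120. 126. 128. 129. 129. 129. 129. 129.
 129. 129. 129. 129.]
260 [ 30.11 -28.96  22.64]
265 [ 30.1  -26.47  22.65]
270 [ 30.1  -23.99  22.65]
365 [30.01 23.17 22.75]
370 [30.   25.66 22.76]
375 [30.   28.14 22.76]
380 [29.99 30.63 22.77]
200 [47.8  -0.15 22.37]
205 [45.34 -0.15 22.42]
210 [42.86 -0.15 22.46]
215 [40.35 -0.16 22.51]
220 [37.81 -0.16 22.56]
```

Request:
arm_command(increments=[{"dx":0.12,"dy":0.06,"dz":0.3,"wx":0.0,"wy":-0.004,"wz":0.0,"grip":4.0},{"dx":0.13,"dy":0.06,"dz":0.8,"wx":0.0,"wy":-0.004,"wz":0.0,"grip":4.0},{"dx":0.14,"dy":0.06,"dz":1.3,"wx":0.0,"wy":-0.004,"wz":0.0,"grip":4.0},{"dx":0.15,"dy":0.06,"dz":1.7,"wx":0.0,"wy":-0.004,"wz":0.0,"grip":4.0},{"dx":0.15,"dy":0.06,"dz":2.0,"wx":0.0,"wy":-0.004,"wz":0.0,"grip":4.0},{"dx":0.15,"dy":0.06,"dz":2.0,"wx":0.0,"wy":-0.004,"wz":0.0,"grip":4.0},{"dx":0.15,"dy":0.06,"dz":2.0,"wx":0.0,"wy":-0.004,"wz":0.0,"grip":4.0}])

```text
clock: 7.1
eef_pos: [0.5746, -0.2453, 0.0922]
tool_rot: [0.293, 0.923, 0.076, -0.238]
ft_force: [-1.2, 0.9, -0.5]
grip_width: 0.0482
grasp_force: 64.3
```

Run:
```python
from h import *
o=monitor.get_obs(); C=R.from_quat(o['tool_rot']).as_matrix()
n=np.array([.4096,-.2871,.8659]); print('tcp height over face',(o['eef_pos']-[.5723,-.2441,.0923])@n,'f tool',(C.T@o['ft_force']).round(1), o['joint_vel'].round(3))
```

```text
tcp height over face 0.0012253773479849051 f tool [1.1 0.1 1.1] [-0.001  0.005  0.004  0.005  0.002 -0.001]
```

Request:
arm_command(increments=[{"dx":0.0,"dy":0.0,"dz":0.1,"wx":0.0,"wy":0.0,"wz":0.0,"grip":4.0},{"dx":0.0,"dy":0.0,"dz":0.2,"wx":0.0,"wy":0.0,"wz":0.0,"grip":4.0},{"dx":0.0,"dy":0.0,"dz":0.2,"wx":0.0,"wy":0.0,"wz":0.0,"grip":4.0}])

```text
clock: 7.4
eef_pos: [0.574, -0.2449, 0.091]
tool_rot: [0.293, 0.923, 0.076, -0.238]
ft_force: [-1.3, 0.4, 1.5]
grip_width: 0.0481
grasp_force: 64.5
```

Run:
```python
from fin import *
n,q,x,y,L,C,o,c,im,T=report()
print('tcp height over face',(o['eef_pos']-[.5723,-.2441,.0923])@n,'f tool',(C.T@o['ft_force']).round(1))
cv2.imwrite('pics/w5.png',im[60:420,100:540,::-1])
```

```text
blank top n(tool) [-1.980e-02  4.000e-04 -9.998e-01] ctr z -11.32 x [-22.9  25.8] y [-24.7  23.7] rect ((1.2588539123535156, 0.27780723571777344), (59.664588928222656, 50.725730895996094), 88.34581756591797)
face n [ 0.4096 -0.287   0.8659] n in tool [-0.0191  0.0019 -0.9998]
edges y -87.03296164920697 93.68719959675875 slopes -0.006987693888642026 -0.004327519131818213 31
top edge 55.721346951852134 slope 0.00404162752831414
tcp [ 0.574  -0.2449  0.0909] q [-0.44  1.05  0.92  1.94  0.08  0.15] vel 0.002
tcp height over face -0.0002668431456008598 f tool [ 2.9 -0.4 -0.9]
```

View pics/w5.png

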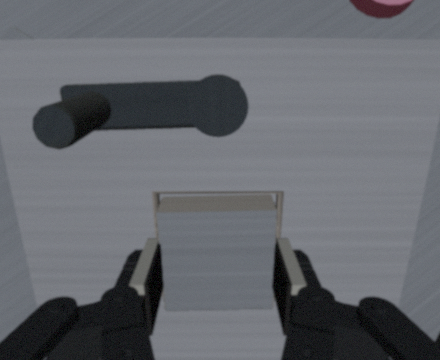

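The blank sits inside the pocket outline, with the pocket edge visible all round at crop (154–284, 192). Its top is about 11 mm above the face, so it is seated. Next I'll release it and back off slightly.

Request:
arm_command(increments=[{"dx":0.0,"dy":0.0,"dz":0.05,"wx":0.0,"wy":0.0,"wz":0.0,"grip":4.0},{"dx":0.0,"dy":0.0,"dz":0.0,"wx":0.0,"wy":0.0,"wz":0.0,"grip":5.4},{"dx":0.0,"dy":0.0,"dz":0.0,"wx":0.0,"wy":0.0,"wz":0.0,"grip":6.4},{"dx":0.0,"dy":0.0,"dz":0.0,"wx":0.0,"wy":0.0,"wz":0.0,"grip":6.4},{"dx":0.0,"dy":0.0,"dz":0.0,"wx":0.0,"wy":0.0,"wz":0.0,"grip":6.4},{"dx":0.0,"dy":0.0,"dz":-1.0,"wx":0.0,"wy":0.0,"wz":0.0,"grip":6.4},{"dx":0.0,"dy":0.0,"dz":-2.5,"wx":0.0,"wy":0.0,"wz":0.0,"grip":6.4},{"dx":0.0,"dy":0.0,"dz":-3.5,"wx":0.0,"wy":0.0,"wz":0.0,"grip":6.4},{"dx":0.0,"dy":0.0,"dz":-3.5,"wx":0.0,"wy":0.0,"wz":0.0,"grip":6.4},{"dx":0.0,"dy":0.0,"dz":-3.5,"wx":0.0,"wy":0.0,"wz":0.0,"grip":6.4}])

```text
clock: 8.45
eef_pos: [0.5882, -0.2549, 0.1205]
tool_rot: [0.293, 0.923, 0.076, -0.238]
ft_force: [0.2, 0.3, -0.2]
grip_width: 0.0643
grasp_force: 0.0
```

Run:
```python
from h import *
import meas
grab('wrist','w6.png'); im,d,c=load('wrist'); W=cloud(d,c); o=monitor.get_obs(); C=R.from_quat(o['tool_rot']).as_matrix()
F=np.array([.5723,-.2441,.0923]); n0=np.array([.4096,-.287,.8659])
s=(abs((W-F)@n0)<.006)&(np.linalg.norm(W-F,axis=-1)<.13)&(d>0); n,q,b=meas.plane(W[s],.0012); Q=W[s][b]
x=np.array([0,0,1])-n*n[2]; x/=np.linalg.norm(x); y=np.cross(n,x)
N=np.stack([(W-F)@x,(W-F)@y,(W-q)@n],-1)*1000; L=N[s][b]
print('tcp',o['eef_pos'].round(4),'q',o['joint_pos'].round(2),'plate y',np.percentile(L[:,1],[.3,99.7]).round(1),'xmax',np.percentile(L[:,0],99.8).round(1),'n',n.round(4))
t=(abs(N[...,2]-11)<3)&(abs(N[...,0])<32)&(abs(N[...,1])<32); B=N[t]; nb,_,bb=meas.plane(B,.8); print('blank top',np.median(B[bb],0).round(2),np.percentile(B[bb],[1,99],axis=0).round(1).tolist(),'n',nb.round(3))
pg=N[(abs(N[...,2]-53)<3)&(d>0)&(N[...,0]>30)&(N[...,0]<95)]; print('peg top',len(pg),np.percentile(pg,[2,50,98],axis=0).round(1).tolist(),pg.mean(0).round(1))
kp=N[(abs(N[...,2]-20)<2)&(d>0)&(N[...,0]>45)]; print('keeper',len(kp),np.percentile(kp,[1,50,99],axis=0).round(1).tolist())
```

```text
tcp [ 0.5878 -0.2547  0.1203] q [-0.45  1.11  1.13  2.09  0.08  0.15] plate y [-89.4  89.8] xmax 89.7 n [ 0.4098 -0.2874  0.8657]
blank top [ 0.09 -0.05 11.  ] [[-25.8, -24.3, 10.2], [23.0, 24.3, 11.8]] n [-0.002 -0.002  1.   ]
peg top 878 [[61.9, 36.5, 50.6], [67.2, 41.4, 52.7], [72.1, 46.7, 54.2]] [67.2 41.3 52.6]
keeper 2759 [[59.6, 8.2, 18.2], [68.7, 25.2, 19.9], [75.3, 52.1, 21.4]]
```

View pics/w6.png

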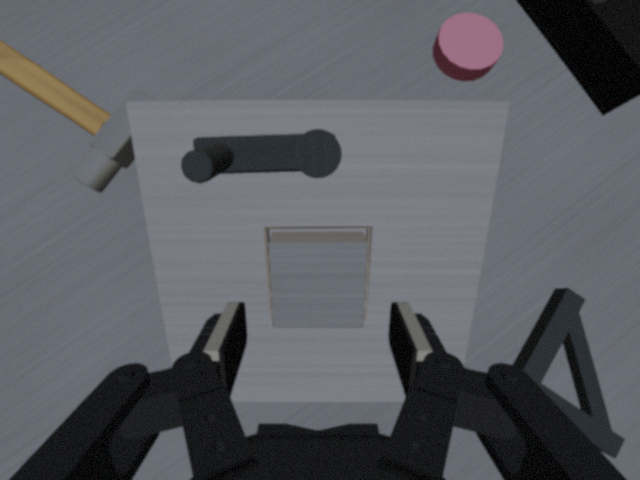

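The blank is seated: its top is 11.0 mm above the face, it is flat, and it is centred in the pocket at (318,280). The keeper is still out, with its peg top at (198,165). Now for the peg.

```bash
cat > nest.py <<'E'
from h import *
F=np.array([.5723,-.2441,.0923]); n=np.array([.4098,-.2874,.8657]); n/=np.linalg.norm(n); x=np.array([0,0,1])-n*n[2]; x/=np.linalg.norm(x); y=np.cross(n,x)
G=Rt(-y,-n)
def N(a,b,h): return F+(x*a+y*b+n*h)/1000
def where():
    o=monitor.get_obs(); d=o['eef_pos']-F; return np.array([d@x,d@y,d@n])*1000
E
python3 - <<'E'
from nest import *
print(where()); inc(N(67.2,41.3,64),G); inc(N(67.2,41.3,27),G)
E
```

```text
[-2.26599745 -0.25712566 33.65130257]
t 8.5 tcp [ 0.5878 -0.2547  0.1203] inc cm [ 6.88 -4.16 -3.17] w [ 0.0014  0.0193 -0.0018] q [-0.45  1.11  1.13  2.09  0.08  0.15]
t 8.5 tcp [ 0.5878 -0.2547  0.1203] inc cm [ 6.95 -4.17  0.53] w [ 0.0014  0.0193 -0.0018] q [-0.45  1.11  1.13  2.09  0.08  0.15]
```

Request:
arm_command(increments=[{"dx":1.5,"dy":-0.5,"dz":-0.8,"wx":0.0,"wy":0.0,"wz":0.0,"grip":5.0},{"dx":2.5,"dy":-1.0,"dz":-2.0,"wx":0.0,"wy":0.0,"wz":0.0,"grip":5.0},{"dx":3.0,"dy":-1.5,"dz":-3.2,"wx":0.0,"wy":0.005,"wz":0.0,"grip":5.0},{"dx":3.5,"dy":-2.5,"dz":-3.7,"wx":0.0,"wy":0.01,"wz":0.0,"grip":5.0},{"dx":4.0,"dy":-4.0,"dz":-3.7,"wx":0.0,"wy":0.019,"wz":0.0,"grip":5.0},{"dx":5.5,"dy":-4.2,"dz":-3.5,"wx":0.0,"wy":0.019,"wz":0.0,"grip":5.0},{"dx":6.9,"dy":-4.2,"dz":-3.2,"wx":0.0,"wy":0.019,"wz":0.0,"grip":5.0},{"dx":6.9,"dy":-4.2,"dz":-3.2,"wx":0.0,"wy":0.019,"wz":0.0,"grip":5.0},{"dx":6.9,"dy":-4.2,"dz":-3.2,"wx":0.0,"wy":0.019,"wz":0.0,"grip":5.0},{"dx":6.9,"dy":-4.2,"dz":-3.2,"wx":0.0,"wy":0.019,"wz":0.0,"grip":5.0}])

```text
clock: 9.5
eef_pos: [0.527, -0.2637, 0.1822]
tool_rot: [0.292, 0.921, 0.078, -0.247]
ft_force: [-0.4, 0.5, 0.1]
grip_width: 0.0505
grasp_force: 0.0
```

Run:
```python
from nest import *
print(where()); inc(N(67.2,41.3,27),G)
im,d,c=grab('wrist','w7.png'); W=cloud(d,c)
M=np.stack([(W-F)@x,(W-F)@y,(W-F)@n],-1)*1000
pg=M[(abs(M[...,2]-53)<3)&(d>0)&(abs(M[...,0]-67)<12)&(abs(M[...,1]-41)<12)]; print(len(pg),np.percentile(pg,[2,50,98],axis=0).round(1).tolist())
```

```text
[67.32151398 42.09100249 64.86420073]
t 9.5 tcp [ 0.527  -0.2637  0.1822] inc cm [-0.01  0.07  3.79] w [ 0.0016  0.0008 -0.002 ] q [-0.49  0.94  0.92  2.08  0.06  0.1 ]
416 [[62.2, 36.8, 50.4], [67.9, 42.3, 52.6], [72.5, 47.2, 54.0]]
```

View pics/w7.png

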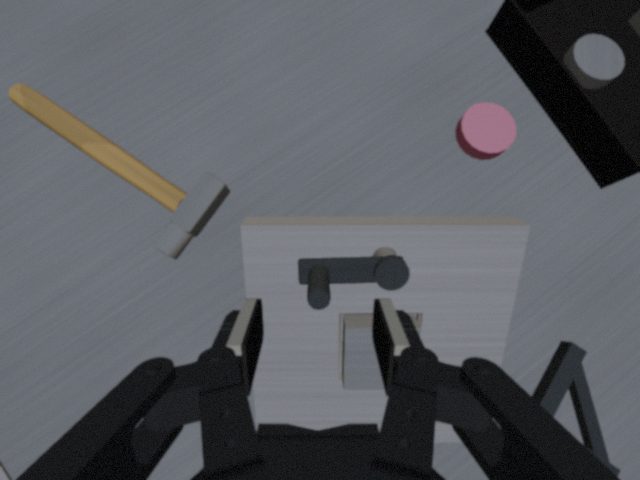

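The peg top at (318,300) is midway between the fingers at (255,310) and (382,310). I'll go down and close on it.

Request:
arm_command(increments=[{"dx":0.0,"dy":0.0,"dz":1.5,"wx":0.0,"wy":0.0,"wz":0.0,"grip":5.0},{"dx":0.0,"dy":0.0,"dz":3.0,"wx":0.0,"wy":0.0,"wz":0.0,"grip":5.0},{"dx":0.0,"dy":0.0,"dz":3.7,"wx":0.0,"wy":0.0,"wz":0.0,"grip":5.0},{"dx":0.0,"dy":0.0,"dz":3.7,"wx":0.0,"wy":0.0,"wz":0.0,"grip":3.5},{"dx":0.0,"dy":0.0,"dz":3.7,"wx":0.0,"wy":0.0,"wz":0.0,"grip":2.0},{"dx":0.0,"dy":0.0,"dz":3.7,"wx":0.0,"wy":0.0,"wz":0.0,"grip":1.0},{"dx":0.0,"dy":0.0,"dz":3.7,"wx":0.0,"wy":0.0,"wz":0.0,"grip":0.8},{"dx":0.0,"dy":0.0,"dz":3.7,"wx":0.0,"wy":0.0,"wz":0.0,"grip":0.8},{"dx":0.0,"dy":0.0,"dz":3.7,"wx":0.0,"wy":0.0,"wz":0.0,"grip":0.8}])

```text
clock: 10.45
eef_pos: [0.5125, -0.253, 0.1506]
tool_rot: [0.292, 0.921, 0.078, -0.246]
ft_force: [1.7, -2.0, 1.1]
grip_width: 0.0096
grasp_force: 58.5
```

Run:
```python
from nest import *
print(where()); o=monitor.get_obs(); print(o['grip_width'],o['grasp_force'],o['ft_force'])
```

```text
[67.19646848 41.61555403 28.53104209]
0.00955259726724179 58.474953174591064 [ 1.65714086 -2.0465185   1.05345128]
```

Request:
arm_command(increments=[{"dx":-0.34,"dy":0.01,"dz":0.0,"wx":0.0,"wy":0.0,"wz":0.0,"grip":0.8},{"dx":-0.67,"dy":0.05,"dz":0.0,"wx":0.0,"wy":0.0,"wz":0.0,"grip":0.8},{"dx":-1.32,"dy":0.21,"dz":0.0,"wx":0.0,"wy":0.0,"wz":0.0,"grip":0.8},{"dx":-1.94,"dy":0.47,"dz":0.0,"wx":0.0,"wy":0.0,"wz":0.0,"grip":0.8},{"dx":-2.51,"dy":0.83,"dz":0.0,"wx":0.0,"wy":0.0,"wz":0.0,"grip":0.8},{"dx":-3.01,"dy":1.27,"dz":0.0,"wx":0.0,"wy":0.0,"wz":0.0,"grip":0.8}])

```text
clock: 11.05
eef_pos: [0.5399, -0.2597, 0.1354]
tool_rot: [0.292, 0.921, 0.076, -0.247]
ft_force: [0.7, -8.1, -2.6]
grip_width: 0.0099
grasp_force: 59.2
```

Request:
arm_command(increments=[{"dx":-0.43,"dy":0.52,"dz":0.0,"wx":0.0,"wy":0.0,"wz":0.0,"grip":0.8},{"dx":-0.77,"dy":1.1,"dz":0.0,"wx":0.0,"wy":0.0,"wz":0.0,"grip":0.8},{"dx":-1.01,"dy":1.72,"dz":0.0,"wx":0.0,"wy":0.0,"wz":0.0,"grip":0.8},{"dx":-1.15,"dy":2.38,"dz":0.0,"wx":0.0,"wy":0.0,"wz":0.0,"grip":0.8},{"dx":-1.19,"dy":2.92,"dz":0.0,"wx":0.0,"wy":0.0,"wz":0.0,"grip":0.8},{"dx":-1.19,"dy":3.0,"dz":0.0,"wx":0.0,"wy":0.0,"wz":0.0,"grip":0.8},{"dx":-1.19,"dy":3.0,"dz":0.0,"wx":0.0,"wy":0.0,"wz":0.0,"grip":0.8}])

```text
clock: 11.75
eef_pos: [0.5692, -0.2457, 0.1264]
tool_rot: [0.292, 0.923, 0.073, -0.24]
ft_force: [7.4, -19.1, -6.6]
grip_width: 0.0098
grasp_force: 59.5
```

Run:
```python
from nest import *
w=where(); print(w,'angle',np.arctan2(68-w[0],w[1])); o=monitor.get_obs(); print(o['grip_width'],o['ft_force'],o['joint_pos'].round(2))
```

```text
[18.43382715  3.07459698 28.68018603] angle 1.508845555452827
0.009810262826495794 [  7.38219236 -19.14031776  -6.55834181] [-0.44  1.03  0.97  2.02  0.08  0.15]
```

Request:
arm_command(increments=[{"dx":-1.19,"dy":0.0,"dz":0.0,"wx":0.0,"wy":0.0,"wz":0.0,"grip":1.5}])

```text
clock: 11.85
eef_pos: [0.5757, -0.2463, 0.1234]
tool_rot: [0.293, 0.921, 0.078, -0.244]
ft_force: [0.5, -0.3, 0.1]
grip_width: 0.0146
grasp_force: 0.0
```

My dx there was an unintended extra shift down the slope, so I'll open the fingers in place and look.

Request:
arm_command(increments=[{"dx":0.0,"dy":0.0,"dz":0.0,"wx":0.0,"wy":0.0,"wz":0.0,"grip":3.0},{"dx":0.0,"dy":0.0,"dz":0.0,"wx":0.0,"wy":0.0,"wz":0.0,"grip":4.0},{"dx":0.0,"dy":0.0,"dz":0.0,"wx":0.0,"wy":0.0,"wz":0.0,"grip":4.0},{"dx":0.0,"dy":0.0,"dz":-1.5,"wx":0.0,"wy":0.0,"wz":0.0,"grip":4.0},{"dx":0.2,"dy":0.0,"dz":-3.0,"wx":0.0,"wy":-0.05,"wz":0.0,"grip":4.0},{"dx":0.5,"dy":0.0,"dz":-4.0,"wx":0.0,"wy":-0.1,"wz":0.0,"grip":4.0},{"dx":0.5,"dy":0.0,"dz":-4.5,"wx":0.0,"wy":-0.1,"wz":0.0,"grip":4.0},{"dx":0.5,"dy":0.0,"dz":-4.5,"wx":0.0,"wy":-0.1,"wz":0.0,"grip":4.0},{"dx":0.5,"dy":0.0,"dz":-4.5,"wx":0.0,"wy":-0.1,"wz":0.0,"grip":4.0}])

```text
clock: 12.75
eef_pos: [0.5897, -0.2547, 0.1653]
tool_rot: [0.295, 0.932, 0.064, -0.2]
ft_force: [0.6, -1.2, -1.0]
grip_width: 0.0398
grasp_force: 0.0
```

```bash
cat > chk.py <<'E'
from nest import *
import meas, sys
w=where(); print(w); im,d,c=grab('wrist',sys.argv[1]); W=cloud(d,c)
M=np.stack([(W-F)@x,(W-F)@y,(W-F)@n],-1)*1000
pg=M[(abs(M[...,2]-53)<3)&(d>0)&(np.hypot(M[...,0]-68,M[...,1])<52)&(np.hypot(M[...,0]-68,M[...,1])>32)]
print(len(pg),np.percentile(pg,[2,50,98],axis=0).round(1).tolist()); m=np.median(pg,0); print('keeper angle',np.arctan2(68-m[0],m[1]))
t=(abs(M[...,2]-11)<2.5)&(abs(M[...,0])<32)&(abs(M[...,1])<32)&(d>0); B=M[t]; print('blank',len(B),np.percentile(B,[1,50,99],axis=0).round(1).tolist())
E
python3 chk.py w8.png
```

```text
[18.90617624 -1.31709335 73.36248107]
387 [[21.3, -2.6, 50.5], [27.0, 2.4, 52.6], [31.7, 7.5, 54.0]]
keeper angle 1.511932075340653
blank 4209 [[-25.6, -24.4, 9.2], [-3.4, -4.3, 11.0], [23.4, 24.6, 12.3]]
```

View pics/w8.png

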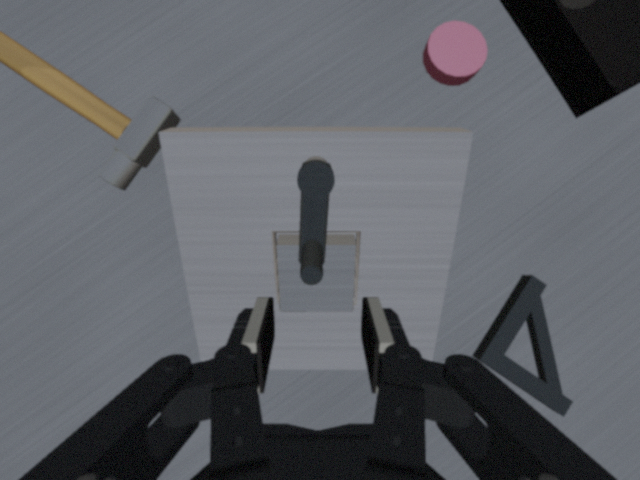

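The keeper now lies over the blank, with its peg at (312,272) and pivot at (316,178). The measured angle is about 1.51, just short of the stop, and the blank is undisturbed. I'll nudge the peg the rest of the way with the inside of one open finger.

Run:
```python
from nest import *
inc(N(26,-2,60),G); inc(N(26,-2,29),G)
```

```text
t 12.8 tcp [ 0.5896 -0.2548  0.1647] inc cm [0.86 0.08 1.21] w [ 0.0014  0.1008 -0.0015] q [-0.44  1.    1.05  2.04  0.07  0.16]
t 12.8 tcp [ 0.5896 -0.2548  0.1647] inc cm [1.17 0.07 4.29] w [ 0.0014  0.1008 -0.0015] q [-0.44  1.    1.05  2.04  0.07  0.16]
```

Request:
arm_command(increments=[{"dx":0.4,"dy":0.0,"dz":0.6,"wx":0.0,"wy":0.05,"wz":0.0,"grip":4.0},{"dx":0.9,"dy":0.1,"dz":1.2,"wx":0.0,"wy":0.1,"wz":0.0,"grip":4.0},{"dx":1.0,"dy":0.1,"dz":2.5,"wx":0.0,"wy":0.1,"wz":0.0,"grip":4.0},{"dx":1.1,"dy":0.1,"dz":3.7,"wx":0.0,"wy":0.1,"wz":0.0,"grip":4.0},{"dx":1.2,"dy":0.1,"dz":4.3,"wx":0.0,"wy":0.1,"wz":0.0,"grip":4.0},{"dx":1.2,"dy":0.5,"dz":4.3,"wx":0.0,"wy":0.1,"wz":0.0,"grip":4.0},{"dx":1.2,"dy":0.9,"dz":4.3,"wx":0.0,"wy":0.1,"wz":0.0,"grip":4.0},{"dx":1.2,"dy":1.1,"dz":4.3,"wx":0.0,"wy":0.1,"wz":0.0,"grip":4.0},{"dx":1.2,"dy":1.1,"dz":4.3,"wx":0.0,"wy":0.1,"wz":0.0,"grip":4.0}])

```text
clock: 13.7
eef_pos: [0.5731, -0.2293, 0.1308]
tool_rot: [0.291, 0.921, 0.078, -0.246]
ft_force: [0.2, -0.1, 0.1]
grip_width: 0.0397
grasp_force: 0.0
```

Run:
```python
from nest import *
print(where()); o=monitor.get_obs(); print('force nest y',o['ft_force']@y,o['grasp_force'])
```

```text
[ 26.06360259 -12.56683031  29.35966974]
force nest y -0.028366223865387116 0.0
```

Request:
arm_command(increments=[{"dx":0.0,"dy":0.1,"dz":0.0,"wx":0.0,"wy":0.0,"wz":0.0,"grip":4.0},{"dx":0.0,"dy":0.2,"dz":0.0,"wx":0.0,"wy":0.0,"wz":0.0,"grip":4.0},{"dx":0.0,"dy":0.3,"dz":0.0,"wx":0.0,"wy":0.0,"wz":0.0,"grip":4.0},{"dx":0.0,"dy":0.3,"dz":0.0,"wx":0.0,"wy":0.0,"wz":0.0,"grip":4.0}])

```text
clock: 14.1
eef_pos: [0.5743, -0.2278, 0.1307]
tool_rot: [0.292, 0.921, 0.078, -0.246]
ft_force: [-0.2, -3.7, -0.5]
grip_width: 0.0404
grasp_force: 1.3
```

Request:
arm_command(increments=[{"dx":0.0,"dy":0.1,"dz":0.0,"wx":0.0,"wy":0.0,"wz":0.0,"grip":4.0},{"dx":0.0,"dy":0.2,"dz":0.0,"wx":0.0,"wy":0.0,"wz":0.0,"grip":4.0},{"dx":0.0,"dy":0.2,"dz":0.0,"wx":0.0,"wy":0.0,"wz":0.0,"grip":4.0},{"dx":0.0,"dy":0.2,"dz":0.0,"wx":0.0,"wy":0.0,"wz":0.0,"grip":4.0}])

```text
clock: 14.5
eef_pos: [0.5744, -0.2276, 0.1306]
tool_rot: [0.292, 0.921, 0.077, -0.247]
ft_force: [-2.8, -7.3, 0.3]
grip_width: 0.0401
grasp_force: 3.6
```

Run:
```python
from nest import *
print(where()); o=monitor.get_obs(); print('force nest y',o['ft_force']@y,o['ft_force'],o['grip_width'])
```

```text
[ 25.88475874 -14.68854505  29.33096691]
force nest y 7.633201679979793 [-2.8143376  -7.34953702  0.28202366] 0.040054815564610304
```

The tool stalls as the force rises, so the keeper is at its stop. I'll back off, lift clear and verify.

Request:
arm_command(increments=[{"dx":0.0,"dy":-0.8,"dz":0.0,"wx":0.0,"wy":0.0,"wz":0.0,"grip":4.0},{"dx":0.0,"dy":-1.2,"dz":0.0,"wx":0.0,"wy":0.0,"wz":0.0,"grip":4.0},{"dx":0.0,"dy":-1.2,"dz":-1.5,"wx":0.0,"wy":0.0,"wz":0.0,"grip":4.0},{"dx":-0.3,"dy":-1.2,"dz":-3.0,"wx":0.0,"wy":-0.05,"wz":0.0,"grip":4.0},{"dx":-0.8,"dy":-1.2,"dz":-4.4,"wx":0.0,"wy":-0.1,"wz":0.0,"grip":4.0},{"dx":-0.8,"dy":-1.2,"dz":-4.4,"wx":0.0,"wy":-0.1,"wz":0.0,"grip":4.0},{"dx":-0.8,"dy":-1.2,"dz":-4.4,"wx":0.0,"wy":-0.1,"wz":0.0,"grip":4.0},{"dx":-0.8,"dy":-1.2,"dz":-4.4,"wx":0.0,"wy":-0.1,"wz":0.0,"grip":4.0}])

```text
clock: 15.3
eef_pos: [0.5919, -0.2516, 0.1651]
tool_rot: [0.295, 0.932, 0.064, -0.2]
ft_force: [0.0, -0.2, -0.6]
grip_width: 0.0399
grasp_force: 0.0
```

```bash
python3 chk.py w9.png
```

```text
[18.76648609 -5.09736232 73.18921696]
394 [[21.3, -4.9, 50.1], [27.2, 0.1, 52.6], [31.6, 5.2, 53.9]]
keeper angle 1.5677803514392532
blank 4229 [[-25.4, -24.4, 9.3], [-3.2, -1.0, 10.9], [23.5, 24.6, 12.3]]
```

The keeper is at 1.57, the blank is flat at 11 mm and centred, and the arm is clear.

```bash
python3 -c "
from workcell import job; print(job.job_done())"
```

```text
the job is handed in; nothing more can be done
None
```

I handed the job in with the square blank flat on the pocket floor, the keeper at its stop (about 1.57 rad), and the other two blanks and the tools left untouched; it took about 15 s of the 51 s, and no verdict came back.

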